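# Set the end stop to the gauge mark with its thumbwheel

## Robot

A 6-joint arm with a two-finger parallel gripper is mounted at the origin on the work surface; the furniture and walls round the work are solid. World frame = base frame: x ahead of the robot, y to its left, z up, the work surface at z = 0. Lengths are in mm, angles in degrees, forces in N, time in s.
With the tool pointing down it reaches from about 300 to 850 mm from the base axis. Payload 4.2 kg.
Tool frame: the origin (TCP) lies on the mounting face of the last link; the fingertips stand 191 mm ahead of it and the grasp point (between the pads) lies 172 mm ahead of it; z points along the fingers, y is the direction in which the jaws open and shut (so a half turn about z gives the same grasp; the last joint's range is limited). The gripper opens to 91 mm and grips with 3 to 60 N. Pads are 32 mm wide; open, the fingers measure 118 mm over their backs; the gripper's body (76 mm by 178 mm) begins 60 mm behind the grasp point.
Start: joints at [-65.203, 18.312, 89.639, -0, 72.044, -1.146], TCP at [251.552, -517.054, 404.776] pointing down, gripper open.
Joint ranges: [-177.97, 177.97], [-48.28, 115.42], [12.27, 149.76], [-77.06, 257.06], [2.81, 150.46], [-146.56, 146.56]. Speed limits (degrees/s): [147.25, 147.25, 180, 180, 180, 180].

## Interface

Orientations are given as [roll, pitch, yaw] about the fixed x, y, z axes, in that order (R = Rz(yaw) Ry(pitch) Rx(roll)).
In Python, from workcell import env gives the robot as it stands.
- The arm moves only by the shell command python3 -m handwheel 'ROWS' [FORCE]. ROWS is JSON, a list of rows, each an object with "gripper": the opening in per cent of the stroke, from 0 (shut) to 100 (fully open); "travel": the shift along the tool's x, y, z in m, a list of three; "twist": the turn about the tool's z in rad. In form: [{"gripper": gripper, "travel": [x, y, z], "twist": twist}, ...]. A call has 1 to 5 rows; each row shifts and turns the commanded pose from where the row before left it, along the tool's axes as they then stand; what a row does not reach is not made up. A row lasts 1/12 s, in which the tool goes at most 41.7 mm and 7.16 degrees, less where a joint would pass 70% of its speed; a pose out of reach is approached as far as the arm can. A call with a gripper value outside its range is refused whole. The fingers move at their own pace and stop on an object; FORCE is the grip in N (left out, the last holds). Time passes only in rows, so rows that do not move let the fingers close. It gives the time, the measured TCP pose, the force and the opening at its end, in the units of the state.
- env.state(): the state, without advancing time (a new reading comes with each control period).
- env.grab_frame(name): name is "side" or "top"; returns a dict with "frame" (384x512x3 uint8, red, green, blue), "intrinsics" (3x3 intrinsics, pixels), "k1" (the pictures are not rectified: a ray, as slopes to the right and down, at radius r is drawn at 1 + k1 r^2 times it, then the intrinsics apply), "extrinsics" (4x4, takes a point from camera to world coordinates). Camera axes: x right, y down, z forward; pixel columns grow to the right and rows downward; lengths in mm; the calibration is good to about 2 mm. A picture is of the moment at which its call begins. There is no depth.
- env.job_done(): hands the job in, once; it reports no verdict.
Trained networks look in the newest picture that a camera, given by its name, has taken for a name from the list of things; names that differ only in an ending like _2 or _b are one class to them, and where a whole thing is asked for, a point or a joint stands for the part that bears it (a point fixed in the world has none). Each returns a list of dicts, best first, with "confidence" (0 to 1); they miss things now and then, are a little off and sometimes report something else, mostly with a low value. They report only what shows in the picture. A call takes as long as a camera call.
- env.trace(camera, thing): "pixels" (384x512 bool, what is visible of it) and "uv" ([column, row] in pixels, amid what is visible of it).
- env.pinpoint(camera, thing): "uv" ([column, row] in pixels: a listed point, or the origin of a listed thing).
The state is a dict: "time_s": time; "qpos": joint angles; "qvel": joint speeds; "effort": joint torques, N m; "ee_pos": TCP position; "ee_rot": TCP orientation; "force": force on the tool from outside, world axes, zero at the start; "torque": the same for the moment, N m; "gripper_width": finger opening in mm.
Only numpy, scipy, OpenCV 4.12 (cv2) and the standard library are available. Lean on these libraries where they do the work, as an engineer would, in place of code of your own. Each camera call takes 0.05 s, during which the arm holds its last target. There are 200 camera calls.

## Task

On the grey setting fixture, push the swing guard aside by its lug until it is clear of the knurled wheel, then roll the wheel under a fingertip until the sliding jaw's pointer stands over the dark groove of the gauge block. Move the jaw only by its wheel, leave the gauge block where it is set, and do not push about or pick up any of the things lying around. Leave the guard swung aside.

Things in the scene. Friction and masses are not known exactly. Their poses are not given: they have to be found in the camera images.
- fixture: Fixed fixture. Origin: centre of its base plate's underside, 120 mm (x) by 170 mm (y) by 12 mm; z up. In its own frame: fixed steel anvil 38 mm tall at y = -70 mm; grey wheel housing (78 x 46 mm, top at z = 62 mm) centred at x = 0, y = +45 mm; sliding jaw between them (top at z = 48 mm); gauge rail along the -x edge; guard post at x = +51, y = +45 mm. A tall torch stands at world x = 0.34, y = -0.16 m.
- wheel_top (a point): Highest point of the knurled steel wheel (radius 30 mm, 24 mm wide, axle along the fixture's y), at x = 0, y = +45, z = 82 mm in the fixture's frame; it projects 20 mm above its housing. This point does not spin. The wheel is rigid: feel for it slowly with a force stop of a few N. A finger pressed on top with 4 to 20 N and moved along the fixture's x rolls it without slip.
- wheel (a joint): Turn of the knurled wheel (rad), positive when its top rolls toward the fixture's +x (away from the robot); this closes the jaw by 5 mm per rad. Stiff enough (0.04 N m) to stay where it is left. Starts between 0 and 1.
- jaw (a joint): Travel of the sliding steel jaw (m) toward the anvil (the fixture's -y), 0.005 times the wheel's turn, from -0.001 to 0.024. The gap between jaw and anvil is 28 mm at 0.
- pointer_tip (a point): Tip of the slim dark pointer (2 mm wide) on the front of the jaw, at x = -48, z = 24 mm in the fixture's frame; it moves along y with the jaw.
- gauge_mark (a point): Middle of the dark groove (5 mm wide, running along x) on top of the small aluminium gauge block (18 x 28 x 6 mm) on the front rail, under the pointer's path, at x = -50, z = 22 mm in the fixture's frame. It is set to a different y from job to job, always 7 to 18 mm to the -y side of the pointer at the start.
- guard (a joint): Swing guard: flat steel strip 30 mm wide, 3 mm thick, top at z = 89.5 mm in the fixture's frame, on a vertical pivot at x = +51, y = +45 mm. At 0 it points to the fixture's -x and covers the wheel; it grows (rad) as the free end swings toward +y, to 1.6 when it points to +y. Wheel free to reach from about 1.2. Stays where it is left; about 1 N at the lug moves it. Starts between 0 and 0.2.
- guard_lug (a point): Middle of the upright round lug (12 mm thick, 24 mm tall, from z = 89 to 113 mm in the fixture's frame) on the guard's free end, 78 mm from the pivot; push it here.
- latch: Small dark steel latch plate, 23 x 89 x 8 mm, lying in front of the fixture; origin under its middle. Leave alone.
- punch: Steel centre punch, 120 mm long, lying in front of the fixture; origin under its middle. Leave alone.
- ratchet: Ratchet handle, 191 mm long, lying behind the fixture; origin under its middle. Leave alone.
- tape_roll: Roll of masking tape, 96 mm across, 25 mm tall, lying behind the fixture; origin under its middle. Leave alone.

How it is judged (in metres and radians):
On the way, in this order (a step that is already met when the one before it is completed fails the run):
1. the guard is swung clear of the wheel (value of joint guard above 1.2 rad), for 0.2 s.
2. the pointer stands over the groove of the gauge block (y of pointer_tip in the frame of gauge_mark between -0.0025 and 0.0025 m), for 0.2 s.
At the end, for the whole second after the job is handed in: The pointer's middle is within 2.5 mm of the groove's middle along the fixture's y, the jaw is at rest, the guard is open by more than 1.2 rad, and the gauge block has moved less than 2 mm (all of step 2 and value of joint guard above 1.2 rad and distance of gauge_mark from where it was at the start of the episode below 0.002 m and velocity of joint jaw between -0.001 and 0.001 m/s); the robot touches nothing.
It fails at once if the jaw is pushed directly (more than 1.5 N) instead of by its wheel (contact force between any of the arm, the fingers and jaw above 1.5 N).
It fails at once if the gauge block is shifted by more than 2 mm (distance of gauge_mark from where it was at the start of the episode above 0.002 m).
It fails at once if a thing lying around is moved by more than 15 mm or lifted (distance of any of latch, punch, ratchet, tape_roll from where it was at the start of the episode above 0.015 m).
It also fails if it takes over 56 s, if anything falls off the work surface, if the arm or the gripper's body presses on something with over 40 N, if the wrist force passes 120 N, or if a joint passes its speed limit or range.

## Working session

There is one attempt and no reset: what is moved stays moved. The work goes in short steps, Python scripts to look and compute and a shell command to move; the robot and the scene stay as the last step left them, time stands still between calls to the robot, and variables do not carry over. Pictures are saved under pics/ and viewed, about 8 in all and at most 12, crops included, and the job is handed in when it is done.

```bash
mkdir -p pics; cat > h.py <<'E'
import numpy as np, cv2
from workcell import env
from scipy.spatial.transform import Rotation as R
def cam(n):
    f=env.grab_frame(n); return f
def ray(f,uv):
    K=np.array(f["intrinsics"],float);k=f["k1"];T=np.array(f["extrinsics"],float)
    d=np.array([(uv[0]-K[0,2])/K[0,0],(uv[1]-K[1,2])/K[1,1]]);p=d.copy()
    for _ in range(30): p=d/(1+k*(p@p))
    v=T[:3,:3]@np.array([p[0],p[1],1]); return T[:3,3],v/np.linalg.norm(v)
def atz(f,uv,z):
    o,v=ray(f,uv); return o+v*(z-o[2])/v[2]
def proj(f,P):
    K=np.array(f["intrinsics"],float);T=np.array(f["extrinsics"],float)
    c=T[:3,:3].T@(np.array(P,float)-T[:3,3]);p=c[:2]/c[2];p=p*(1+f["k1"]*(p@p))
    return np.array([K[0,0]*p[0]+K[0,2],K[1,1]*p[1]+K[1,2]])
def tri(fa,ua,fb,ub):
    a,u=ray(fa,ua);b,v=ray(fb,ub)
    s=np.linalg.lstsq(np.c_[u,-v],b-a,rcond=None)[0]
    p,q=a+s[0]*u,b+s[1]*v; return (p+q)/2,np.linalg.norm(p-q)
def save(f,n): cv2.imwrite("pics/"+n,f["frame"][:,:,::-1])
E
python3 - <<'E'
from h import *
s=env.state();print(s["time_s"],s["ee_pos"],s["ee_rot"],s["force"],s["gripper_width"])
fs={n:cam(n) for n in("side","top")}
for n,f in fs.items():
    save(f,n+"0.png");print(n,np.round(f["extrinsics"],3).tolist(),f["intrinsics"][0][0],f["k1"])
for t,z in [("fixture",0),("wheel_top",82),("guard_lug",101),("pointer_tip",24),("gauge_mark",22),("latch",0),("punch",0),("ratchet",0),("tape_roll",0)]:
    r={}
    for n in fs:
        l=env.pinpoint(n,t)
        for d in l[:2]: print(t,n,np.round(d["uv"],1),round(d["confidence"],2),np.round(atz(fs[n],d["uv"],z),1))
        if l: r[n]=l[0]["uv"]
    if len(r)==2: print("   tri",*tri(fs["side"],r["side"],fs["top"],r["top"]))
E
```

```text
0.0 [ 251.46362327 -516.89805643  403.91929948] [-1.79897939e+02 -2.79697489e-03  2.59418223e+01] [-0.54208595  0.46980096  0.81290958] 91.28728147731661
side [[0.805, -0.51, 0.304, 334.853], [-0.594, -0.683, 0.425, -372.052], [-0.009, -0.523, -0.852, 826.857], [0.0, 0.0, 0.0, 1.0]] 380.3052568352153 -0.02371320858494192
top [[-0.021, -0.998, 0.066, 537.732], [-1.0, 0.023, 0.02, -13.334], [-0.021, -0.066, -0.998, 929.509], [0.0, 0.0, 0.0, 1.0]] 483.76035567596927 -0.08024962488436958
fixture side [248.9 206.2] 0.96 [581.6   6.    0. ]
fixture top [258.5 211.9] 0.83 [577.   4.   0.]
   tri [577.94986909   3.11036249   7.88481804] 2.892374282825308
wheel_top side [230.1 177.5] 0.85 [566.5  56.5  82. ]
wheel_top top [235.3 219.2] 0.62 [561.7  43.4  82. ]
   tri [560.06643754  42.34587309 105.74599725] 2.11912175836347
guard_lug side [221.9 179.3] 0.84 [543.   52.7 101. ]
guard_lug top [229.8 232.6] 0.76 [538.4  52.  101. ]
   tri [539.96067407  50.72020692 106.01987664] 3.6185024410373545
pointer_tip side [244.9 227.2] 0.57 [534.4 -44.5  24. ]
pointer_tip top [284.6 234.1] 0.86 [533.5 -
[... 162 characters left out ...]
] 0.64 [553.6 -53.7  22. ]
gauge_mark top [288.4 229.8] 0.5 [541.3 -51.7  22. ]
   tri [546.18834664 -54.28098795  30.9402329 ] 11.481586175138654
latch side [203.8 225.6] 0.49 [463.5  27.8   0. ]
latch top [245.9 270. ] 0.63 [466.4  30.5   0. ]
   tri [465.23514165  31.1398869   -7.54552808] 1.3201066639438972
punch side [248. 244.] 0.65 [521.  -74.2   0. ]
punch top [302.5 246.5] 0.85 [508.9 -78.8   0. ]
   tri [513.00740033 -79.40055809  20.16502622] 8.081072301023958
ratchet side [270.3 153.4] 0.95 [722.6 102.7   0. ]
ratchet top [205.8 142.3] 0.92 [715.  103.8   0. ]
   tri [717.06391739 101.38140977   5.15831322] 6.94073107084183
tape_roll side [323.6 227.7] 0.76 [ 690.5 -148.2    0. ]
```

```bash
python3 - <<'E'
import cv2,numpy as np
a=cv2.imread("pics/side0.png")[130:280,150:350];b=cv2.imread("pics/top0.png")[130:280,180:360]
a=cv2.resize(a,None,fx=3.95,fy=3.95,interpolation=2)[:600,:790];b=cv2.resize(b,None,fx=4,fy=4,interpolation=2)
cv2.imwrite("pics/a.png",a);cv2.imwrite("pics/b.png",b)
E
```

```text
(no output)
```

View pics/a.png

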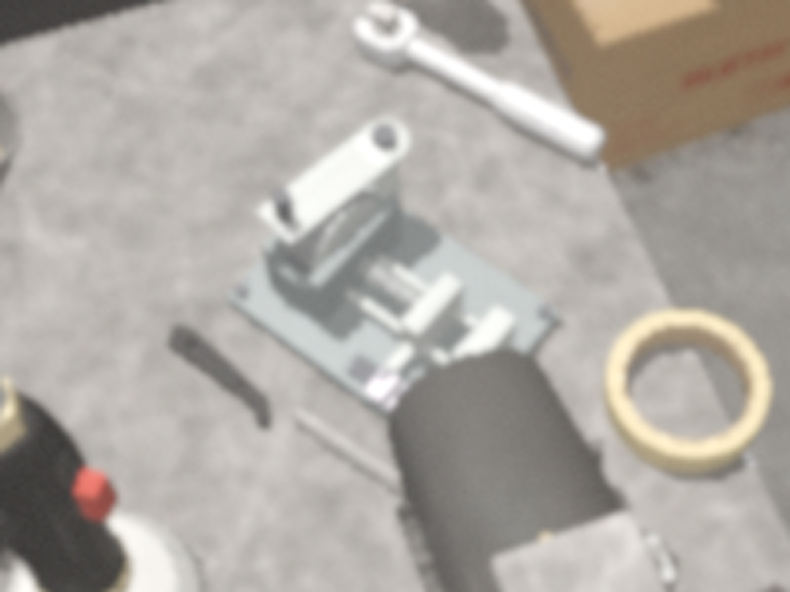

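View pics/b.png

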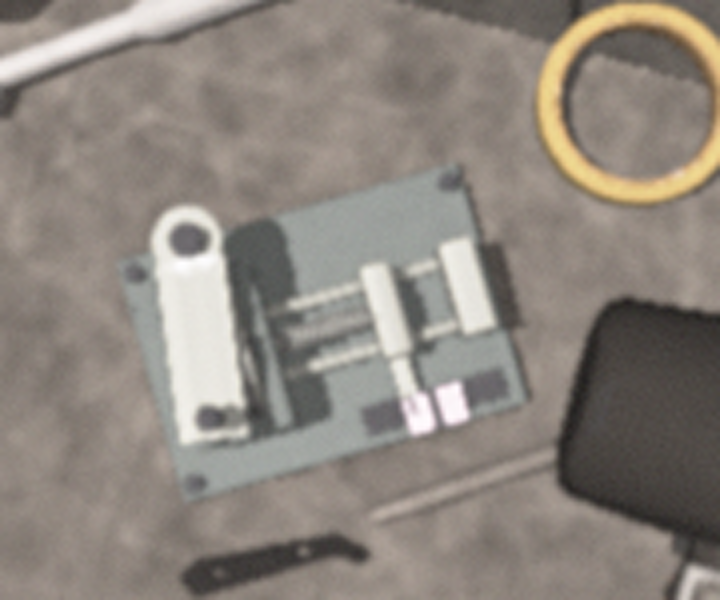

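The top view shows the fixture rotated about 15°, the guard over the wheel and the lug at crop (212,418). The pointer is near (411,405) and the groove near (436,407). I can't identify the dark cylinder on the right, so I'll check the full frames and fit the fixture pose.

```bash
python3 - <<'E'
from h import *
a=cv2.imread("pics/side0.png");b=cv2.imread("pics/top0.png")
cv2.imwrite("pics/c.png",cv2.resize(np.vstack([a,b]),None,fx=.78,fy=.78,interpolation=cv2.INTER_AREA))
f=cam("top")
c=np.array([(120,258),(460,165),(527,400),(190,500)])/4+[180,130]
W=np.array([atz(f,p,12)[:2] for p in c]);L=np.array([(60,85),(60,-85),(-60,-85),(-60,85)],float)
A=L-L.mean(0);B=W-W.mean(0);H=A.T@B;yaw=np.arctan2(H[0,1]-H[1,0],H[0,0]+H[1,1])
Rz=np.array([[np.cos(yaw),-np.sin(yaw)],[np.sin(yaw),np.cos(yaw)]])
print("origin",W.mean(0),"yaw",np.degrees(yaw));print(W.round(1).tolist());print((B-A@Rz.T).round(1).tolist())
def loc(w):return Rz.T@(w[:2]-W.mean(0))
for n,p,z in [("lug",(212,416),113),("piv",(188,240),91),("groove",(436,407),22),("pointer",(411,405),24)]:
    w=atz(f,np.array(p)/4+[180,130],z);print(n,w.round(1),loc(w).round(1))
for q in [(0,45),(-26,45),(51,45)]: print(q,W.mean(0)+Rz@q)
E
```

```text
origin [575.13072162  -0.99264056] yaw 14.679617490854001
[[611.8, 95.6], [652.5, -67.5], [540.0, -96.2], [496.2, 64.2]]
[[0.2, -0.9], [-2.2, 0.5], [1.4, 2.2], [0.7, -1.9]]
lug [535.9  45.7 113. ] [-26.1  55.1]
piv [612.6  56.4  91. ] [50.8 46. ]
groove [537.7 -52.7  22. ] [-49.3 -40.5]
pointer [538.8 -41.   24. ] [-45.2 -29.5]
(0, 45) [563.72709923  42.53846781]
(-26, 45) [538.57579217  35.94970821]
(51, 45) [613.06235539  55.46257319]
```

View pics/c.png

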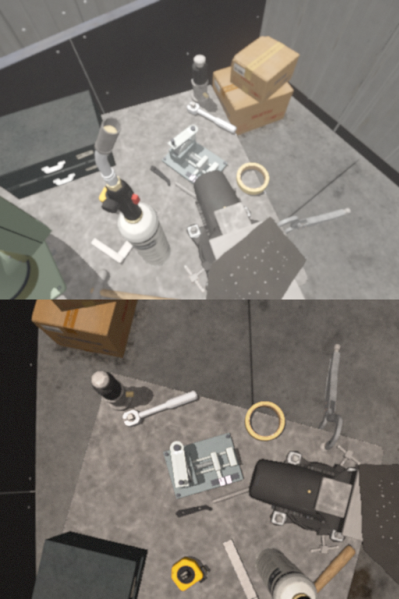

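```bash
python3 - <<'E'
from h import *
fs={n:cam(n) for n in("side","top")}
print(env.state()["time_s"])
def t(a,b):print(*[np.round(x,1) for x in tri(fs["side"],np.array(a)/.78*1.0,fs["top"],np.array(b)/.78)])
# c.png coords (top shifted 299.5)
t((204,178),(254,480-299.5)) # near end
t((248,225),(352,490-299.5)) # plate junction
t((194,230),(278,518-299.5)) # bolt lower-left
t((197,122),(170,120))
print(proj(fs["side"],[340,-160,0]),proj(fs["top"],[340,-160,0]),proj(fs["top"],[340,-160,300]),proj(fs["side"],[340,-160,300]))
b=cv2.imread("pics/top0.png")[130:384,280:512];a=cv2.imread("pics/side0.png")[190:384,200:420]
a=cv2.resize(a,(400,353));b=cv2.resize(b,(400,438))
o=np.zeros((438,800,3),np.uint8);o[:353,:400]=a;o[:,400:]=b;cv2.imwrite("pics/d.png",o)
E
```

```text
1.15
[ 535.9 -108.4  125.5] 2.2
[ 514.9 -282.6  221.7] 3.0
[ 447.1 -176.6   25.1] 4.6
[667.6  81.   60.6] 30.9
[202.01598561 322.2176278 ] [347.40552444 334.45076888] [385.18627046 383.01411363] [174.31050502 276.48259973]
```

View pics/d.png

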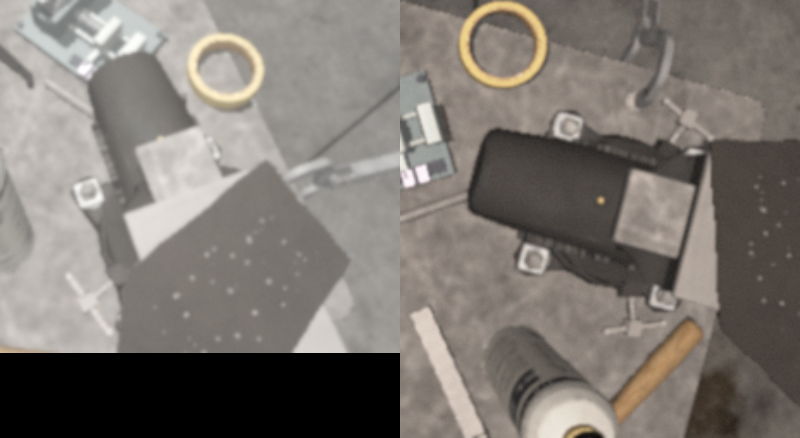

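```bash
python3 - <<'E'
from h import *
f=cam("side")
for z in range(300,620,40): print(z,proj(f,[340,-160,z]).round())
for l in env.trace("side","fixture")[:1]: pass
a=cv2.imread("pics/side0.png")[130:384,90:260]; cv2.imwrite("pics/e.png",cv2.resize(a,None,fx=2.3,fy=2.3))
E
```

```text
300 [174. 276.]
340 [169. 267.]
380 [162. 256.]
420 [154. 243.]
460 [145. 228.]
500 [135. 211.]
540 [122. 190.]
580 [106. 164.]
```

View pics/e.png

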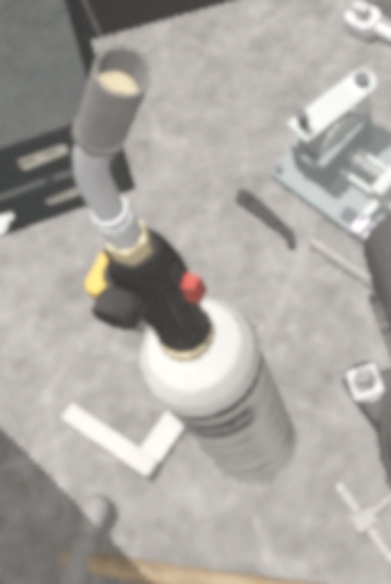

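The dark tool on the right is a bench machine about 125–220 mm high, and the torch is roughly 450–500 mm tall. I'll lift first and go round them high, with the fingers shut.

```bash

python3 -m handwheel '[{"gripper":0,"travel":[0,0,-0.04],"twist":0},{"gripper":0,"travel":[0,0,-0.04],"twist":0},{"gripper":0,"travel":[0,0,-0.04],"twist":0},{"gripper":0,"travel":[0,0,-0.04],"twist":0},{"gripper":0,"travel":[0,0,-0.04],"twist":0}]' 30
python3 -m handwheel '[{"gripper":0,"travel":[0.038,-0.0033,0],"twist":0},{"gripper":0,"travel":[0.038,-0.0033,0],"twist":0},{"gripper":0,"travel":[0.038,-0.0033,0],"twist":0},{"gripper":0,"travel":[0.038,-0.0033,0],"twist":0},{"gripper":0,"travel":[0.038,-0.0033,0],"twist":0}]'
```

```text
time_s: 1.67
ee_pos: [251.3, -516.5, 606.9]
ee_rot: [180.0, -0.0, 25.9]
force: [0.5, -1.3, 0.0]
gripper_width: 60.6
time_s: 2.08
ee_pos: [416.3, -418.0, 605.0]
ee_rot: [180.0, -0.0, 25.9]
force: [1.0, -1.4, -0.2]
gripper_width: 27.3
```

```bash

python3 -m handwheel '[{"gripper":0,"travel":[0.038,-0.0033,0],"twist":0},{"gripper":0,"travel":[0.038,-0.0033,0],"twist":0},{"gripper":0,"travel":[0.0288,-0.0249,0],"twist":0},{"gripper":0,"travel":[0.0288,-0.0249,0],"twist":0},{"gripper":0,"travel":[0.0288,-0.0249,0],"twist":0}]'
python3 -m handwheel '[{"gripper":0,"travel":[0.0288,-0.0249,0],"twist":0},{"gripper":0,"travel":[0.0288,-0.0249,0],"twist":0},{"gripper":0,"travel":[0.0288,-0.0249,0],"twist":0},{"gripper":0,"travel":[0.0288,-0.0249,0],"twist":0},{"gripper":0,"travel":[0.0288,-0.0249,0],"twist":0}]'
python3 -m handwheel '[{"gripper":0,"travel":[-0.006,-0.037,0],"twist":0},{"gripper":0,"travel":[-0.006,-0.037,0],"twist":0},{"gripper":0,"travel":[-0.006,-0.037,0],"twist":0},{"gripper":0,"travel":[-0.006,-0.037,0],"twist":0}]'
python3 -m handwheel '[{"gripper":0,"travel":[0,0,0.04],"twist":-0.118},{"gripper":0,"travel":[0,0,0.04],"twist":-0.118},{"gripper":0,"travel":[0,0,0.04],"twist":-0.118},{"gripper":0,"travel":[0,0,0.04],"twist":-0.118},{"gripper":0,"travel":[0,0,0.04],"twist":-0.118}]'
```

```text
time_s: 2.5
ee_pos: [526.6, -273.4, 604.3]
ee_rot: [-180.0, 0.0, 25.9]
force: [-0.4, -0.6, 0.7]
gripper_width: 0.2
time_s: 2.92
ee_pos: [601.0, -98.1, 604.9]
ee_rot: [180.0, -0.0, 25.9]
force: [-0.1, -0.1, 0.0]
gripper_width: 0.3
time_s: 3.25
ee_pos: [513.4, 24.0, 604.4]
ee_rot: [-180.0, 0.0, 25.9]
force: [1.2, 1.3, -0.5]
gripper_width: 0.4
time_s: 3.67
ee_pos: [513.7, 22.8, 403.4]
ee_rot: [179.9, -0.0, 60.1]
force: [0.7, 0.7, 0.0]
gripper_width: 0.5
```

```bash

python3 -m handwheel '[{"gripper":0,"travel":[0,0,0.037],"twist":0},{"gripper":0,"travel":[0,0,0.037],"twist":0},{"gripper":0,"travel":[0,0,0.037],"twist":0},{"gripper":0,"travel":[0,0,0],"twist":0}]'
python3 - <<'E'
from h import *
a=cam("side");b=cam("top")
o=np.hstack([cv2.resize(a["frame"][110:270,150:310],(400,400)),cv2.resize(b["frame"][130:280,180:330],(400,400))])
cv2.imwrite("pics/f.png",o[:,:,::-1])
E
```

```text
time_s: 4.0
ee_pos: [511.7, 22.5, 287.5]
ee_rot: [-179.3, 0.4, 59.8]
force: [-1.0, -0.7, 0.1]
gripper_width: 0.5
```

View pics/f.png

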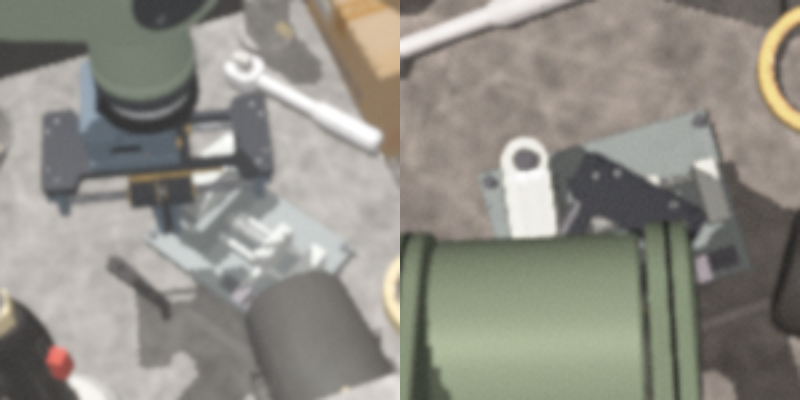

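Both views show the fingertips in front of the fixture, beside the lug and clear of the guard strip. Next is a straight push along tool x.

```bash

python3 -m handwheel '[{"gripper":0,"travel":[0.009,0,0],"twist":0},{"gripper":0,"travel":[0.009,0,0],"twist":0},{"gripper":0,"travel":[0.009,0,0],"twist":0},{"gripper":0,"travel":[0.009,0,0],"twist":0},{"gripper":0,"travel":[0.009,0,0],"twist":0}]'
python3 -m handwheel '[{"gripper":0,"travel":[0.009,0,0],"twist":0},{"gripper":0,"travel":[0.009,0,0],"twist":0},{"gripper":0,"travel":[0.009,0,0],"twist":0},{"gripper":0,"travel":[0.009,0,0],"twist":0},{"gripper":0,"travel":[0.009,0,0],"twist":0}]'
python3 -m handwheel '[{"gripper":0,"travel":[0.008,0,0],"twist":0},{"gripper":0,"travel":[0.008,0,0],"twist":0},{"gripper":0,"travel":[0,0,0],"twist":0}]'
```

```text
time_s: 4.52
ee_pos: [537.1, 62.6, 295.2]
ee_rot: [180.0, -0.0, 59.8]
force: [-1.3, -0.9, 0.7]
gripper_width: 0.2
time_s: 4.93
ee_pos: [560.6, 101.0, 294.1]
ee_rot: [179.9, -0.0, 59.8]
force: [-0.4, -0.9, -0.9]
gripper_width: 0.5
time_s: 5.18
ee_pos: [570.5, 112.8, 294.0]
ee_rot: [179.4, 0.2, 59.9]
force: [7.4, -13.4, -1.7]
gripper_width: 0.7
```

```bash

python3 -m handwheel '[{"gripper":0,"travel":[-0.01,0,0],"twist":0},{"gripper":0,"travel":[-0.01,0,0],"twist":0},{"gripper":0,"travel":[0,0,-0.03],"twist":0},{"gripper":0,"travel":[0,0,-0.03],"twist":0},{"gripper":0,"travel":[0,0,-0.03],"twist":0}]'
python3 - <<'E'
from h import *
a=cam("side");b=cam("top")
for n,f in (("side",a),("top",b)):
  for t,z in (("guard_lug",101),("wheel_top",82)):
    for d in env.pinpoint(n,t)[:1]: print(n,t,d["uv"],d["confidence"],atz(f,d["uv"],z).round(1))
o=np.hstack([cv2.resize(a["frame"][110:270,150:310],(400,400)),cv2.resize(b["frame"][110:260,180:330],(400,400))])
cv2.imwrite("pics/g.png",o[:,:,::-1])
E
```

```text
time_s: 5.6
ee_pos: [557.0, 96.7, 384.3]
ee_rot: [-179.9, 0.0, 59.7]
force: [0.6, 0.9, -0.5]
gripper_width: 0.5
side guard_lug [217.9, 149.4] 0.57 [582.4 129.  101. ]
side wheel_top [232.8, 179.0] 0.68 [569.2  49.3  82. ]
top wheel_top [238.7, 218.9] 0.66 [562.1  37.4  82. ]
```

View pics/g.png

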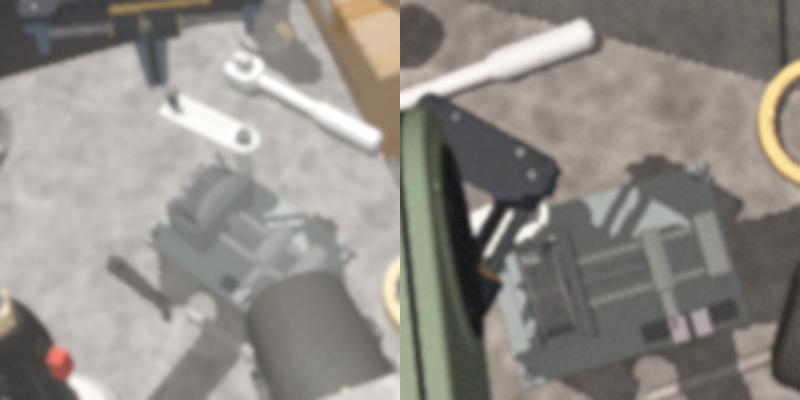

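The guard now points to the fixture's +y at about 1.43 rad: lug at side (218,149), wheel uncovered. Now I'll align with the fixture and go over the wheel.

```bash

python3 -m handwheel '[{"gripper":0,"travel":[-0.0263,0.012,0],"twist":0},{"gripper":0,"travel":[-0.0263,0.012,0],"twist":0},{"gripper":0,"travel":[0,0,0],"twist":0.112},{"gripper":0,"travel":[0,0,0],"twist":0.112},{"gripper":0,"travel":[0,0,0],"twist":0.112}]'
python3 -m handwheel '[{"gripper":0,"travel":[0,0,0.02],"twist":0.112},{"gripper":0,"travel":[0,0,0.02],"twist":0.112},{"gripper":0,"travel":[0,0,0.02],"twist":0.112},{"gripper":0,"travel":[0,0,0.02],"twist":0.113},{"gripper":0,"travel":[0,0,0.02],"twist":0}]'
python3 -m handwheel '[{"gripper":0,"travel":[0,0,0.0],"twist":0},{"gripper":0,"travel":[0,0,0.003],"twist":0},{"gripper":0,"travel":[0,0,0.003],"twist":0}]'
python3 - <<'E'
from h import *
a=cam("side")
o=cv2.resize(a["frame"][130:250,170:330],(800,600),interpolation=cv2.INTER_CUBIC)
cv2.imwrite("pics/i.png",o[:,:,::-1])
for i in range(1):
  s=env.state();print(s["ee_pos"],s["force"])
E
```

```text
time_s: 6.32
ee_pos: [551.5, 38.8, 382.0]
ee_rot: [-179.9, 0.2, 40.1]
force: [-0.3, -1.2, 0.3]
gripper_width: 0.3
time_s: 6.73
ee_pos: [551.2, 39.3, 281.3]
ee_rot: [-180.0, 0.2, 14.5]
force: [0.0, 0.2, -0.7]
gripper_width: 0.9
time_s: 6.98
ee_pos: [552.2, 39.4, 277.9]
ee_rot: [180.0, -0.0, 14.8]
force: [0.4, 0.0, 0.4]
gripper_width: 0.5
[552.06596395  39.36934016 277.67534588] [-0.01248485 -0.82418208 -0.54651582]
```

View pics/i.png

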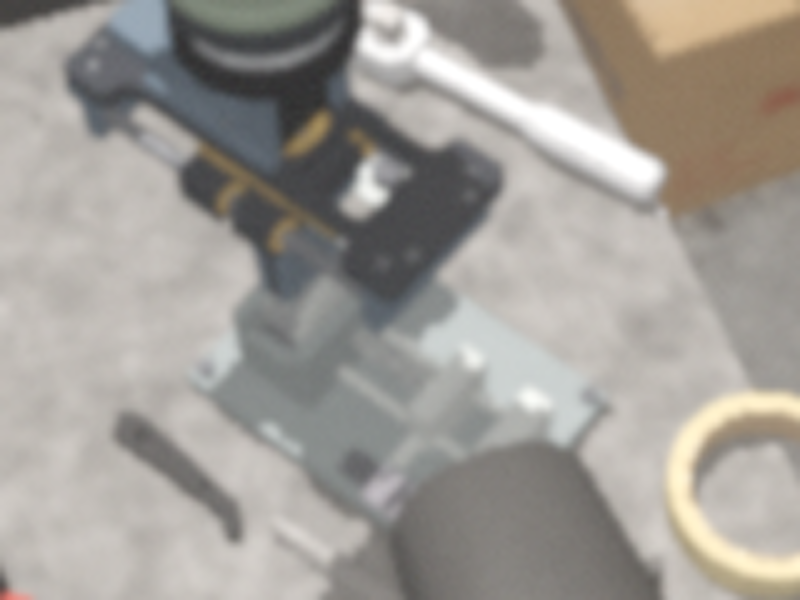

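The finger stands just above the wheel top. I'll feel down in small steps.

```bash

python3 -m handwheel '[{"gripper":0,"travel":[0,0,0.001],"twist":0},{"gripper":0,"travel":[0,0,0.001],"twist":0}]'
python3 -m handwheel '[{"gripper":0,"travel":[0,0,0.001],"twist":0},{"gripper":0,"travel":[0,0,0],"twist":0}]'
python3 -m handwheel '[{"gripper":0,"travel":[0,0,0.0005],"twist":0},{"gripper":0,"travel":[0,0,0],"twist":0}]'
```

```text
time_s: 7.2
ee_pos: [552.2, 39.3, 276.6]
ee_rot: [180.0, -0.1, 14.8]
force: [0.3, -0.2, 0.1]
gripper_width: 0.1
time_s: 7.37
ee_pos: [551.9, 39.4, 275.1]
ee_rot: [180.0, -0.0, 14.8]
force: [0.0, -1.2, -0.7]
gripper_width: 0.6
time_s: 7.53
ee_pos: [551.9, 39.3, 274.4]
ee_rot: [180.0, -0.0, 14.8]
force: [-1.3, -0.4, -0.2]
gripper_width: 0.6
```

```bash

python3 -m handwheel '[{"gripper":0,"travel":[0,0,0.0005],"twist":0},{"gripper":0,"travel":[0,0,0],"twist":0}]'
python3 -m handwheel '[{"gripper":0,"travel":[0,0,0.0005],"twist":0},{"gripper":0,"travel":[0,0,0],"twist":0}]'
python3 -m handwheel '[{"gripper":0,"travel":[0,0,0.0005],"twist":0},{"gripper":0,"travel":[0,0,0],"twist":0}]'
```

```text
time_s: 7.7
ee_pos: [551.9, 39.3, 273.7]
ee_rot: [180.0, 0.0, 14.8]
force: [0.4, -0.1, -0.1]
gripper_width: 0.6
time_s: 7.87
ee_pos: [551.9, 39.4, 273.2]
ee_rot: [180.0, 0.0, 14.8]
force: [-0.3, 0.1, -0.8]
gripper_width: 0.5
time_s: 8.03
ee_pos: [551.9, 39.3, 273.0]
ee_rot: [180.0, -0.0, 14.8]
force: [-1.2, -0.1, 3.0]
gripper_width: 0.4
```

```bash

python3 -m handwheel '[{"gripper":0,"travel":[0,0,0.0005],"twist":0},{"gripper":0,"travel":[0,0,0],"twist":0},{"gripper":0,"travel":[0,0,0],"twist":0}]'
```

```text
time_s: 8.28
ee_pos: [552.0, 39.4, 273.0]
ee_rot: [180.0, -0.1, 14.8]
force: [-1.3, -0.4, 6.4]
gripper_width: 0.6
```

```bash

python3 -m handwheel '[{"gripper":0,"travel":[0,0,0.0005],"twist":0},{"gripper":0,"travel":[0.004,0,0],"twist":0},{"gripper":0,"travel":[0.005,0,0],"twist":0}]'
python3 -m handwheel '[{"gripper":0,"travel":[0.005,0,0],"twist":0},{"gripper":0,"travel":[0.005,0,0],"twist":0},{"gripper":0,"travel":[0.005,0,0],"twist":0},{"gripper":0,"travel":[0,0,0],"twist":0}]'
python3 - <<'E'
from h import *
fs={n:cam(n) for n in("side","top")}
for t,z in (("pointer_tip",24),("gauge_mark",22)):
  for n,f in fs.items():
    for d in env.pinpoint(n,t)[:1]: print(n,t,np.round(d["uv"],1),d["confidence"],atz(f,d["uv"],z).round(1))
b=fs["top"]["frame"]
cv2.imwrite("pics/j.png",cv2.resize(b[195:255,245:325],(800,600),interpolation=cv2.INTER_CUBIC)[:,:,::-1])
E
```

```text
time_s: 8.53
ee_pos: [560.6, 41.7, 272.9]
ee_rot: [180.0, -0.1, 14.8]
force: [-2.3, 0.5, 6.2]
gripper_width: 0.3
time_s: 8.87
ee_pos: [576.2, 45.8, 273.0]
ee_rot: [180.0, -0.2, 14.8]
force: [0.6, 1.5, 7.1]
gripper_width: 0.3
side pointer_tip [247.3 228.6] 0.52 [536.8 -50.7  24. ]
top pointer_tip [284.1 231.5] 0.47 [538.3 -43.5  24. ]
side gauge_mark [271.8 152.4] 0.7 [717.4  90.3  22. ]
top gauge_mark [290.3 231.3] 0.49 [538.4 -55.1  22. ]
```

View pics/j.png

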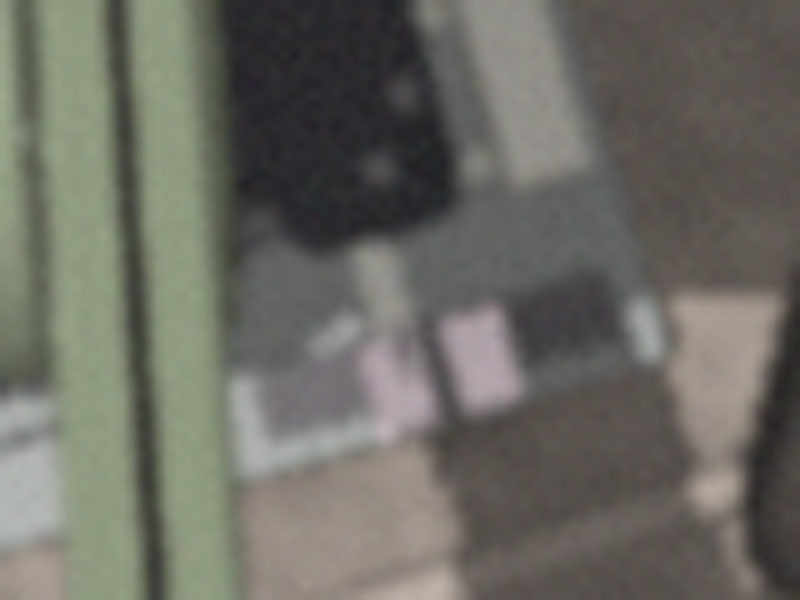

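The pointer (405,350) is now about 6–7 mm from the groove (443,365), so the roll works without slipping. I'll lift, go back and roll a second stroke.

```bash

python3 -m handwheel '[{"gripper":0,"travel":[0,0,-0.006],"twist":0},{"gripper":0,"travel":[-0.012,0,0],"twist":0},{"gripper":0,"travel":[-0.012,0,0],"twist":0},{"gripper":0,"travel":[0,0,0.0045],"twist":0},{"gripper":0,"travel":[0,0,0.0005],"twist":0}]'
python3 -m handwheel '[{"gripper":0,"travel":[0,0,0.0005],"twist":0},{"gripper":0,"travel":[0,0,0.0005],"twist":0},{"gripper":0,"travel":[0,0,0],"twist":0}]'
python3 -m handwheel '[{"gripper":0,"travel":[0.004,0,0],"twist":0},{"gripper":0,"travel":[0.005,0,0],"twist":0},{"gripper":0,"travel":[0.005,0,0],"twist":0},{"gripper":0,"travel":[0.005,0,0],"twist":0},{"gripper":0,"travel":[0.005,0,0],"twist":0}]'
python3 -m handwheel '[{"gripper":0,"travel":[0,0,-0.006],"twist":0},{"gripper":0,"travel":[-0.012,0,-0.01],"twist":0},{"gripper":0,"travel":[-0.012,0,0],"twist":0},{"gripper":0,"travel":[0,0,0],"twist":0}]'
cat > prof.py <<'E'
from h import *
import sys
f=cam("top")
g=f["frame"].astype(np.float32).mean(2)
for _ in range(3): g+=cam("top")["frame"].astype(np.float32).mean(2)
g/=4
o=np.array([575.1,-1.0]);y=np.radians(14.7);Rz=np.array([[np.cos(y),-np.sin(y)],[np.sin(y),np.cos(y)]])
ys=np.arange(-62,-18,1.0)
im=[]
for x in np.arange(-38,-62,-.5):
    p=np.array([proj(f,[*(o+Rz@[x,v]),22]) for v in np.arange(-65,-15,.25)],np.float32)
    im.append(cv2.remap(g,p[:,0].reshape(1,-1),p[:,1].reshape(1,-1),cv2.INTER_CUBIC)[0])
im=np.array(im);v=np.arange(-65,-15,.25)
for x in (-44,-46,-48,-50,-54,-56,-58):
    i=int((-38-x)/.5);r=im[i-1:i+2].mean(0);print(x,r[::6].round().astype(int).tolist())
print(v[::6].tolist())
cv2.imwrite("pics/"+sys.argv[1],cv2.resize(np.clip(im*1.2,0,255).astype(np.uint8),(800,400),interpolation=cv2.INTER_CUBIC))
E
python3 prof.py k.png
```

```text
time_s: 9.58
ee_pos: [551.7, 39.3, 273.0]
ee_rot: [-180.0, -0.0, 14.8]
force: [-0.8, 0.7, 3.5]
gripper_width: 0.7
time_s: 9.83
ee_pos: [552.8, 39.6, 272.9]
ee_rot: [180.0, -0.1, 14.8]
force: [-1.3, -0.2, 8.3]
gripper_width: 0.5
time_s: 10.25
ee_pos: [576.1, 45.8, 272.9]
ee_rot: [-180.0, -0.1, 14.8]
force: [-2.4, 1.2, 8.4]
gripper_width: 0.7
time_s: 10.58
ee_pos: [550.7, 39.1, 287.8]
ee_rot: [-180.0, 0.1, 14.8]
force: [0.9, 0.3, -0.0]
gripper_width: 0.5
-44 [66, 66, 65, 65, 66, 64, 58, 48, 40, 38, 37, 40, 41, 42, 46, 55, 63, 65, 58, 49, 44, 42, 43, 43, 42, 42, 43, 44, 42, 44, 52, 61, 64, 62]
-46 [66, 66, 65, 65, 64, 65, 58, 47, 39, 40, 40, 41, 42, 41, 42, 45, 49, 49, 45, 43, 42, 42, 43, 43, 42, 43, 43, 41, 40, 43, 51, 60, 65, 62]
-48 [65, 65, 65, 66, 66, 64, 59, 51, 43, 40, 40, 40, 41, 40, 38, 40, 43, 41, 40, 40, 41, 41, 43, 43, 40, 43, 43, 41, 41, 44, 49, 57, 61, 60]
-50 [67, 67, 68, 68, 68, 67, 65, 62, 57, 51, 47, 45, 46, 44, 42, 41, 40, 39, 41, 44, 45, 45, 45, 46, 45, 46, 45, 43, 46, 48, 55, 63, 62, 60]
-54 [87, 89, 91, 91, 91, 90, 95, 109, 128, 133, 124, 115, 116, 116, 110, 93, 71, 64, 76, 96, 110, 117, 120, 117, 113, 111, 99, 87, 82, 84, 87, 89, 89, 86]
-56 [93, 95, 96, 94, 93, 93, 98, 113, 135, 147, 144, 140, 142, 142, 133, 113, 84, 73, 87, 111, 130, 143, 145, 141, 139, 136, 122, 104, 95, 94, 95, 96, 96, 95]
-58 [87, 89, 89, 88, 86, 86, 87, 95, 108, 118, 120, 122, 123, 122, 115, 100, 81, 74, 82, 100, 117, 124, 124, 120, 121, 120, 111, 98, 91, 89, 88, 89, 90, 88]
[-65.0, -63.5, -62.0, -60.5, -59.0, -57.5, -56.0, -54.5, -53.0, -51.5, -50.0, -48.5, -47.0, -45.5, -44.0, -42.5, -41.0, -39.5, -38.0, -36.5, -35.0, -33.5, -32.0, -30.5, -29.0, -27.5, -26.0, -24.5, -23.0, -21.5, -20.0, -18.5, -17.0, -15.5]
```

View pics/k.png

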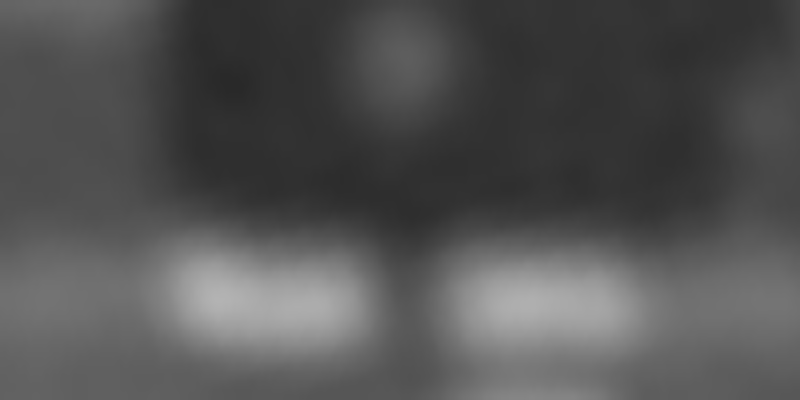

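The gripper hides the pointer here, though the groove is clear at local y ≈ -39.5. I'll move the tool toward +x to see it.

```bash

python3 -m handwheel '[{"gripper":0,"travel":[0,0,-0.03],"twist":0},{"gripper":0,"travel":[0.035,0,0],"twist":0},{"gripper":0,"travel":[0.035,0,0],"twist":0},{"gripper":0,"travel":[0,0,0],"twist":0}]'
python3 prof.py l.png
```

```text
time_s: 11.12
ee_pos: [624.8, 58.5, 317.9]
ee_rot: [179.9, -0.4, 14.8]
force: [0.5, -0.8, 0.8]
gripper_width: 0.5
-44 [69, 69, 68, 68, 67, 66, 73, 101, 140, 167, 173, 173, 173, 172, 164, 138, 107, 124, 194, 244, 258, 255, 255, 255, 255, 260, 244, 192, 134, 113, 116, 116, 118, 118]
-46 [68, 68, 67, 66, 65, 66, 74, 101, 137, 161, 172, 173, 172, 172, 163, 135, 108, 120, 193, 248, 258, 255, 254, 254, 255, 255, 248, 191, 132, 113, 116, 118, 119, 119]
-48 [68, 68, 67, 67, 65, 65, 76, 103, 139, 165, 173, 173, 173, 173, 163, 136, 103, 118, 191, 251, 255, 255, 254, 254, 255, 256, 242, 181, 122, 113, 114, 117, 118, 119]
-50 [69, 70, 72, 72, 69, 68, 75, 102, 141, 168, 174, 176, 175, 173, 162, 137, 103, 123, 194, 248, 257, 255, 254, 254, 255, 260, 238, 181, 129, 114, 115, 117, 119, 121]
-54 [92, 93, 94, 94, 94, 93, 99, 118, 148, 168, 175, 174, 174, 175, 164, 137, 114, 132, 199, 250, 257, 256, 255, 255, 255, 255, 246, 204, 165, 156, 151, 153, 159, 161]
-56 [97, 98, 99, 98, 98, 98, 102, 116, 142, 160, 162, 161, 162, 163, 153, 134, 111, 125, 179, 232, 250, 257, 258, 257, 255, 254, 238, 200, 171, 167, 167, 169, 171, 172]
-58 [92, 92, 92, 92, 91, 90, 90, 98, 112, 123, 126, 128, 132, 136, 133, 125, 113, 116, 141, 176, 210, 225, 221, 216, 218, 220, 202, 170, 150, 145, 146, 150, 154, 152]
[-65.0, -63.5, -62.0, -60.5, -59.0, -57.5, -56.0, -54.5, -53.0, -51.5, -50.0, -48.5, -47.0, -45.5, -44.0, -42.5, -41.0, -39.5, -38.0, -36.5, -35.0, -33.5, -32.0, -30.5, -29.0, -27.5, -26.0, -24.5, -23.0, -21.5, -20.0, -18.5, -17.0, -15.5]
```

View pics/l.png

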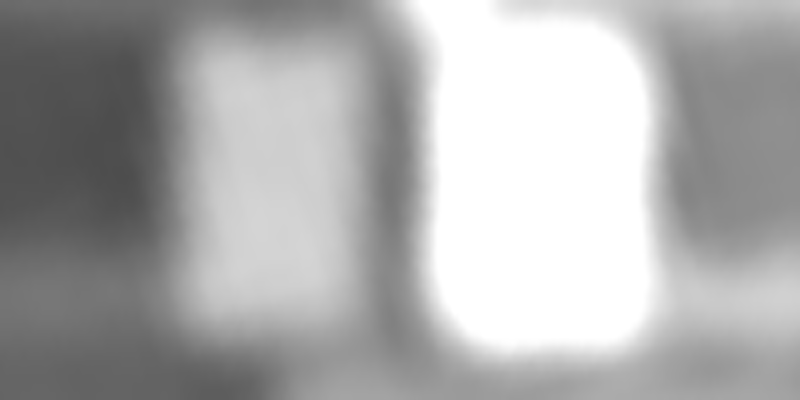

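```bash
cat > p2.py <<'E'
from h import *
f=cam("top");f1=f["frame"].astype(np.float32)
for _ in range(3): f1+=cam("top")["frame"].astype(np.float32)
ims={"old":cv2.imread("pics/top0.png").astype(np.float32).mean(2),"now":f1.mean(2)/4}
o=np.array([575.1,-1.0]);y=np.radians(14.7);Rz=np.array([[np.cos(y),-np.sin(y)],[np.sin(y),np.cos(y)]])
v=np.arange(-58,-18,.25);print(v[::4].astype(int).tolist())
for n,g in ims.items():
  for z,xs in ((28,(-32,-34,-36,-38,-40)),(24,(-42,-44,-46,-48)),(22,(-52,-54,-56))):
    for x in xs:
      r=np.zeros(len(v))
      for dx in(-.7,0,.7):
        p=np.array([proj(f,[*(o+Rz@[x+dx,u]),z]) for u in v],np.float32)
        r+=cv2.remap(g,p[:,0].reshape(1,-1),p[:,1].reshape(1,-1),cv2.INTER_LINEAR)[0]/3
      print(n,x,r[::4].round().astype(int).tolist())
E
python3 p2.py
```

```text
[-58, -57, -56, -55, -54, -53, -52, -51, -50, -49, -48, -47, -46, -45, -44, -43, -42, -41, -40, -39, -38, -37, -36, -35, -34, -33, -32, -31, -30, -29, -28, -27, -26, -25, -24, -23, -22, -21, -20, -19]
old -32 [157, 157, 157, 159, 159, 158, 158, 159, 160, 160, 159, 158, 159, 159, 159, 158, 159, 160, 157, 149, 136, 123, 114, 124, 150, 181, 211, 225, 231, 233, 232, 226, 217, 195, 175, 166, 159, 159, 159, 160]
old -34 [159, 158, 158, 159, 159, 158, 158, 158, 158, 158, 157, 156, 157, 157, 157, 158, 160, 161, 155, 147, 133, 116, 115, 121, 152, 183, 207, 225, 229, 232, 230, 224, 206, 187, 171, 161, 158, 159, 160, 161]
old -36 [154, 154, 154, 155, 156, 156, 156, 156, 154, 154, 154, 155, 157, 156, 155, 157, 158, 157, 154, 146, 136, 121, 117, 134, 159, 194, 216, 226, 229, 230, 227, 221, 204, 182, 166, 154, 153, 155, 156, 157]
old -38 [140, 140, 142, 147, 152, 160, 165, 167, 165, 162, 162, 162, 164, 165, 166, 164, 159, 154, 147, 140, 136, 131, 129, 148, 171, 197, 220, 223, 221, 220, 219, 211, 201, 179, 158, 146, 138, 140, 142, 142]
old -40 [119, 120, 125, 141, 161, 184, 200, 208, 209, 207, 206,
[... 3371 characters left out ...]
, 254, 254, 254, 254, 254, 255, 255, 252, 235, 208, 164, 130, 120, 115, 115, 116]
now -52 [79, 80, 87, 99, 119, 138, 157, 169, 174, 176, 176, 175, 174, 170, 162, 146, 127, 119, 120, 155, 201, 230, 251, 255, 255, 255, 254, 254, 254, 255, 255, 251, 242, 210, 176, 151, 134, 129, 127, 127]
now -54 [92, 93, 100, 109, 125, 144, 158, 169, 172, 173, 173, 173, 172, 171, 161, 148, 130, 116, 130, 152, 196, 233, 246, 255, 255, 255, 255, 255, 255, 255, 255, 250, 240, 218, 188, 168, 158, 154, 150, 151]
now -56 [96, 98, 100, 111, 123, 138, 150, 156, 159, 160, 160, 160, 160, 158, 152, 140, 128, 116, 121, 143, 174, 212, 232, 246, 251, 252, 252, 252, 252, 251, 249, 246, 231, 212, 188, 170, 166, 164, 163, 165]
```

The initial picture puts the pointer at local y ≈ -29.3 and it is now at ≈ -37.2. That is 7.9 mm of travel, against 8.0 expected from the roll. The groove is at ≈ -39.5, so 2.3 mm remains, which is a 14 mm roll.

```bash

python3 -m handwheel '[{"gripper":0,"travel":[-0.033,0,0],"twist":0},{"gripper":0,"travel":[-0.033,0,0],"twist":0},{"gripper":0,"travel":[0,0,0.02],"twist":0},{"gripper":0,"travel":[0,0,0.02],"twist":0},{"gripper":0,"travel":[0,0,0.003],"twist":0}]'
python3 -m handwheel '[{"gripper":0,"travel":[0,0,0.0015],"twist":0},{"gripper":0,"travel":[0,0,0.0005],"twist":0},{"gripper":0,"travel":[0,0,0.0005],"twist":0},{"gripper":0,"travel":[0,0,0.0005],"twist":0},{"gripper":0,"travel":[0,0,0],"twist":0}]'
python3 -m handwheel '[{"gripper":0,"travel":[0.004,0,0],"twist":0},{"gripper":0,"travel":[0.005,0,0],"twist":0},{"gripper":0,"travel":[0.005,0,0],"twist":0},{"gripper":0,"travel":[0,0,0],"twist":0}]'
python3 -m handwheel '[{"gripper":0,"travel":[0,0,-0.006],"twist":0},{"gripper":0,"travel":[0,0,-0.04],"twist":0},{"gripper":0,"travel":[0.03,0,-0.02],"twist":0},{"gripper":0,"travel":[0.025,0,-0.02],"twist":0},{"gripper":0,"travel":[0,0,0],"twist":0}]'
python3 p2.py | grep -E "now -(34|36|38|46|48|54)|^\["
python3 - <<'E'
from h import *
f=cam("side");g=cam("top")
for d in env.pinpoint("side","guard_lug")[:1]: print(d["uv"],d["confidence"],atz(f,d["uv"],101))
a=cv2.resize(f["frame"][110:270,150:310],(400,400));b=cv2.resize(g["frame"][190:250,250:310],(400,400),interpolation=2)
cv2.imwrite("pics/m.png",np.hstack([a,b])[:,:,::-1])
E
```

```text
time_s: 11.93
ee_pos: [553.9, 40.0, 272.9]
ee_rot: [-180.0, 0.3, 14.7]
force: [-1.9, -1.0, 11.7]
gripper_width: 0.6
time_s: 12.35
ee_pos: [556.2, 40.4, 273.0]
ee_rot: [180.0, -0.1, 14.8]
force: [-1.2, -0.0, 4.7]
gripper_width: 0.3
time_s: 12.68
ee_pos: [570.5, 44.2, 273.0]
ee_rot: [180.0, -0.2, 14.8]
force: [-0.3, -0.5, 5.8]
gripper_width: 0.4
time_s: 13.1
ee_pos: [626.6, 58.9, 363.0]
ee_rot: [179.9, -0.8, 14.8]
force: [1.5, -0.8, 0.4]
gripper_width: 0.5
[-58, -57, -56, -55, -54, -53, -52, -51, -50, -49, -48, -47, -46, -45, -44, -43, -42, -41, -40, -39, -38, -37, -36, -35, -34, -33, -32, -31, -30, -29, -28, -27, -26, -25, -24, -23, -22, -21, -20, -19]
now -34 [108, 123, 139, 156, 169, 175, 177, 175, 168, 158, 147, 139, 152, 179, 206, 230, 239, 243, 243, 242, 234, 223, 205, 188, 181, 177, 176, 176, 176, 177, 176, 175, 175, 175, 175, 176, 176, 177, 177, 177]
now -36 [105, 116, 132, 148, 162, 169, 173, 170, 164, 154, 144, 146, 154, 184, 214, 229, 239, 241, 242, 239, 234, 217, 200, 184, 174, 172, 172, 173, 173, 173, 173, 172, 171, 170, 170, 170, 171, 173, 173, 173]
now -38 [95, 102, 116,
[... 164 characters left out ...]
, 154, 156, 158, 157]
now -46 [65, 67, 83, 107, 147, 189, 220, 243, 250, 253, 253, 253, 254, 254, 252, 240, 207, 175, 151, 155, 193, 225, 245, 254, 254, 254, 253, 253, 254, 254, 255, 251, 243, 208, 166, 137, 117, 115, 115, 116]
now -48 [65, 72, 88, 125, 167, 210, 240, 249, 253, 253, 253, 253, 254, 254, 252, 247, 219, 182, 164, 158, 190, 228, 244, 254, 254, 254, 254, 253, 254, 254, 254, 251, 233, 205, 162, 128, 118, 113, 115, 116]
now -54 [90, 92, 110, 135, 176, 221, 241, 253, 254, 254, 254, 254, 254, 255, 252, 245, 217, 184, 164, 158, 195, 228, 244, 255, 255, 255, 255, 255, 255, 255, 254, 250, 238, 215, 186, 166, 156, 151, 148, 149]
[217.6, 148.6] 0.9 [583.11608573 131.46048057 101.        ]
```

View pics/m.png

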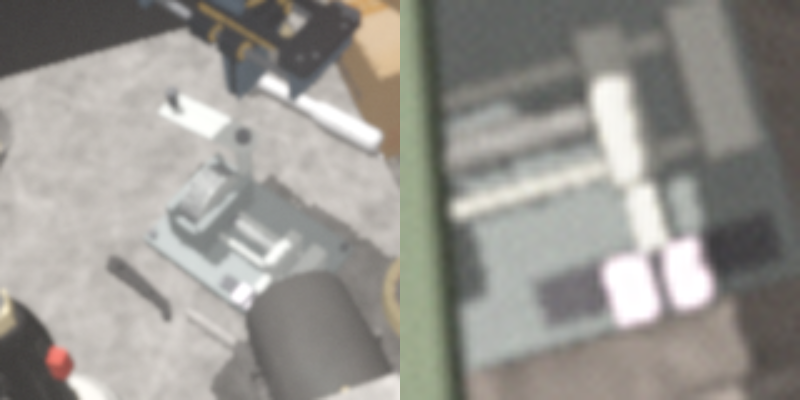

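The final view shows the pointer stem running straight down to the groove (right panel (656,270) against (660,272)). The guard is still aside at about 1.45 rad, and the tool is clear above. I'm handing in.

```bash
python3 -c "
from workcell import env
print(env.state()['qvel'],env.state()['force'])
print(env.job_done())"
```

```text
[-0.00940339 -0.08756357 -0.63072507  0.06445238 -0.15275148  0.02628816] [-0.66647121  0.26256947  0.46619438]
the job is handed in; nothing more can be done
None
```

The job is handed in at about 13 s of the 56 s limit. By my last checks, the guard is open and the pointer stands over the groove.

- **Guard:** I pushed it aside by its lug in one straight diagonal stroke. The final side picture puts it at about 1.45 rad, against the 1.2 needed. That push ended with a sideways force of about 15 N on the tool, so I backed off at once.
- **Wheel:** I rolled it in three strokes under shut fingertips. The readings at the end of each stroke were about 6–8 N, with a brief peak of about 12 N when the finger came down for the third. I never touched the jaw directly, nor the gauge block or anything lying around.
- **Pointer:** My two last checks disagree slightly.
  - Brightness measurements of the jaw's pointer arm put the pointer about 0.8–1 mm past the groove's middle, toward the anvil.
  - The final picture showed it centred to about 1 mm, if anything just short of the middle.
  - Both are inside the 2.5 mm tolerance. They rest on the pale arm carrying the pointer, because the dark tip could not be told apart from the dark groove.
- **Tool:** It is raised with the fingertips about 170 mm above the table, and the last force reading was zero within noise.

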